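# Set the price-card post in its foot and clamp it

### The job

Lift the wooden price-card post out of its storage block and push it fully down, upright, into the hole in the wooden foot that stands between the jaws of the bench clamp, and let go of it. Then pump the clamp's trigger by squeezing it towards the fixed handle, letting it spring back and squeezing again (never push the jaw itself), until the jaw has pressed the foot against the sprung pad and pushed that pad in by about 5 to 20 mm; never drive the pad further, which would crush the foot. Finish holding: the program ends while the gripper still keeps the trigger squeezed, and the jar, the corn cob and the seed-packet box are left where they stand.

Things in the scene. Friction and masses are not known exactly. Their poses are not given: they have to be found in the camera images.
- clamp: Bench clamp, fixed: board 340 x 110 x 18 mm; origin on the table, 150 mm from its handle end. x runs along the clamp to the pad end, z up. The foot stands on the board. Grey housing x -118 to -43 mm, 40 mm wide, top z 110 mm. Steel bar (14 mm wide, z 36 to 46 mm) runs from the jaw through it, out to x = -190 mm. Fixed back stop x 164 to 186 mm, 80 mm wide, top z 74 mm.
- handle_mid (a point): Middle of the fixed upright handle, a dark steel plate 10 mm thick (along clamp x), 44 mm wide, standing up to z = 185 mm; this point is 154 mm above the table, level with the trigger's crossbar, at clamp x = -110.6 mm (so the outer face is at x = -115.6 mm). Axes as the clamp's.
- trigger_bar (a point): Centre of the trigger's black crossbar (12 mm diameter, 50 mm long across the clamp), on a lever hinged 56 mm below at clamp x -85, z 98 mm; on the pad side of the handle. At rest at clamp x -74 mm (48 mm over the outer faces of handle and crossbar, 26 mm between them); fully squeezed x -95.6 mm (26 mm over both). Height stays within 2 mm of 154 mm. Axes tilt with it.
- trigger (a joint): Trigger angle, rad: 0 at rest, 0.39 fully squeezed towards the handle. A spring returns it when let go (2 N at the crossbar at rest, 4 N squeezed; up to about 15 N in all while the pad is pressed in). Squeezing advances the jaw about 35 mm per rad (13 to 14 mm a full stroke); on the way back the jaw stays.
- jaw (a joint): Advance of the moving jaw, m, 0 to 0.085, growing towards the pad. It starts somewhere between 0.008 and 0.030. A ratchet holds it: it cannot go back.
- jaw_plate: The moving jaw: an upright dark steel plate 12 x 56 x 42 mm (z 21 to 63 mm) between housing and foot, with its steel bar. It must only be moved by the trigger. Its origin is not at the plate: use point jaw_face.
- jaw_face (a point): Centre of the moving jaw's face that looks to the foot, 42 mm above the table; at clamp x = 12 mm + joint jaw.
- pad_block: The sprung pad: a black rubber block 14 x 50 x 40 mm (z 22 to 62 mm) in front of the back stop, guided on pins. Its origin is not at the block: use point pad_face.
- pad_face (a point): Centre of the pad's face that looks to the foot, 42 mm above the table; at clamp x = 124 mm + joint pad.
- pad (a joint): How far the sprung pad is pushed in, m: 0 free, 0.026 bottomed. The spring gives 0.7 N per mm.
- foot: The foot of the price stand: a loose pale wooden block 56 x 56 x 46 mm, about 130 g, standing on the clamp's board between jaw and pad, 3 to 10 mm from the pad, nearly square to it. Origin: centre of its underside; z up. It slides easily and turns out square when pressed.
- foot_hole0 (a point): Centre of the mouth of the foot's round hole, in the middle of its top face, 46 mm above its underside. The hole is 10.5 mm in diameter, 30 mm deep, with a 2 mm chamfer. z points up.
- post: The price-card post, about 30 g: a round pale wooden rod 8 mm in diameter and 105 mm long with a slotted head block on top, 24 mm (own x) x 14 mm (own y) x 28 mm high; 133 mm long in all. Origin: centre of the rod's lower end; z points up along it. It starts upright in the storage block, in a loose 10.5 mm hole 32 mm deep, lower end 8 mm above the table.
- post_tip (a point): Centre of the rod's lower end (same as the post's origin).
- post_head (a point): Centre of the post's head block, 119 mm above the rod's lower end along the post. Grip here across its 14 mm width (own y).
- rack: Storage block for the post: dark wooden block 70 x 70 x 40 mm, fixed on the table. Origin: centre of its underside.
- honey_jar: Bystander: amber glass jar, 70 mm in diameter, 90 mm high. Origin: centre of its underside.
- corn: Bystander: corn cob lying on the table, about 180 x 60 x 45 mm. Origin: on the table under its middle.
- seed_box: Bystander: small wooden box of seed packets, 100 x 120 mm, 100 mm high with the packets. Origin: centre of its underside.
- trigger_lever: The trigger: lever and crossbar as described at point trigger_bar. Origin on its hinge axis (clamp x -85, z 98 mm); z points along the lever.
Mind the look-alikes: they are no part of the job. There is more than one size of the post; the one meant has the size given above.

How it is judged:
On the way, in this order (a step that is already met when the one before it is completed fails the run):
1. the post stands fully home and upright in the foot's hole and the gripper has let go of it (z of post_tip in the frame of foot_hole0 below -0.025 m and horizontal distance between post_tip and foot_hole0 below 0.007 m and angle between post's own z axis and vertical below 0.16 rad and contact force between the fingers and post below 0.1 N), for 0.2 s.
2. the trigger is squeezed (value of joint trigger above 0.15 rad and contact force between the fingers and trigger_lever above 0.5 N), for 0.05 s.
3. the trigger is let back (pumping) (value of joint trigger below 0.08 rad), for 0.05 s.
At the end, for the whole second after the job is handed in: Post home in the foot (at least 25 mm deep, within 9 degrees of upright); foot upright, at rest, pressed by jaw and pad (over 1.5 N each); pad pushed in 4 to 22 mm; fingers hold the trigger squeezed (over 0.1 rad, over 1 N); robot touches neither foot nor post (z of post_tip in the frame of foot_hole0 below -0.025 m and horizontal distance between post_tip and foot_hole0 below 0.007 m and angle between post's own z axis and vertical below 0.16 rad and value of joint pad between 0.004 and 0.022 m and contact force between each of jaw_plate, pad_block and foot above 1.5 N and value of joint trigger above 0.1 rad and contact force between the fingers and trigger_lever above 1 N and contact force between each of the arm, the fingers and foot below 0.5 N and contact force between each of the arm, the fingers and post below 0.5 N and linear speed of foot below 0.02 m/s and angle between foot's own z axis and vertical below 0.1 rad); the arm keeps its last pose, push and grip.
It fails at once if the pad is driven in more than 23 mm: the foot is crushed (value of joint pad above 0.023 m).
It fails at once if the robot pushes the jaw itself (contact force between any of the arm, the fingers and jaw_plate above 3 N).
It fails at once if a bystander (jar, corn cob, seed-packet box) is shifted by more than 30 mm (distance of any of honey_jar, corn, seed_box from where it was at the start of the episode above 0.03 m).
It also fails if it takes over 64 s, if anything falls off the work surface, if the arm or the gripper's body presses on something with over 40 N, if the wrist force passes 120 N, or if a joint passes its speed limit or range.

### The arm

A 7-joint arm with a two-finger parallel gripper is mounted at the origin on the work surface. World frame = base frame: x ahead of the robot, y to its left, z up, the work surface at z = 0. Lengths are in m, angles in rad, forces in N, time in s.
With the tool pointing down it reaches from about 0.425 to 0.925 m from the base axis. Payload 6.8 kg.
Tool frame: the origin (TCP) lies at the very end of the fingers, on their centre line; the grasp point (between the pads) lies 19 mm behind it; y points along the fingers, z is the direction in which the jaws open and shut, and the axes are right-handed (so a half turn about y gives the same grasp; the last joint's range is limited). The gripper opens to 85 mm and grips with 20 to 120 N. Pads are 22 mm wide; open, the fingers measure 114 mm over their backs; the gripper's body (76 mm by 85 mm) begins 54 mm behind the grasp point. The pads swing forward as they close: fully open they stand 13 mm farther back than shut.
Start: joints at [1.211, 0.477, 0.022, 1.555, -0.011, 1.109, -0.083], TCP at [0.168, -0.654, 0.231] pointing down, gripper open.
Joint ranges: [-2.96, 2.96], [-0.34, 2.1], [-1.41, 1.46], [0.24, 2.44], [-1.37, 4.51], [0.17, 1.92], [-2.96, 2.96]. Speed limits (rad/s): [2.39, 2.39, 3.14, 3.14, 3.14, 3.14, 3.14].

### API

Orientations are given as a unit quaternion [w, x, y, z].
In Python, from station import * gives the robot as it stands.
- The arm moves only by the shell command python3 -m jog 'ROWS' [OPENING] [FORCE]. ROWS is JSON, a list of rows, each a list of 2 entries, a list of its own where there are three numbers: the shift along the tool's x, y, z in mm, then the turn about the tool's y in rad. A call has 1 to 20 rows; each row is the pose to reach, as a shift and turn from the pose commanded when the call began, along the tool's axes at that moment; what a row does not reach only later rows make up. A row lasts 1/12 s, in which the tool goes at most 41.7 mm and 7.16 degrees, less where a joint would pass 70% of its speed; a pose out of reach is approached as far as the arm can. A call with a gripper value outside its range is refused whole. OPENING is the finger opening in mm, from 0 to 85.4, set as the call begins (- or left out, the last holds). The fingers move at their own pace and stop on an object; FORCE is the grip in N (left out, the last holds). Time passes only in rows, so rows that repeat a pose let the fingers close. It gives the time, the measured TCP pose, the force and the opening at its end, in the units of the state.
- get_obs(): the state, without advancing time (a new reading comes with each control period).
- read_camera(name): name is "scene" or "top" or "wrist"; returns a dict with "img" (400x640x3 uint8, red, green, blue), "depth" (400x640 float32, m along the optical axis (not along the pixel's ray), 0 where there is no reading), "fx", "fy", "cx", "cy" (pixels), "rvec" (rotation vector, rad) and "tvec" (3), from world to camera coordinates, as OpenCV has them. Camera axes: x right, y down, z forward; pixel columns grow to the right and rows downward; lengths in m; the calibration is good to about 2 mm. A picture is of the moment at which its call begins.
- hand_in(): hands the job in, once; it reports no verdict.
The state is a dict: "t": time; "q": joint angles; "joint_vel": joint speeds; "joint_torque": joint torques, N m; "eef_pos": TCP position; "tool_rot": TCP orientation; "contact_force": force on the tool from outside, world axes, zero at the start; "torque": the same for the moment, N m; "gripper_width": opening from 0.0 (shut) to 1.0 (fully open).
Only numpy, scipy, OpenCV 4.12 (cv2) and the standard library are available. Lean on these libraries where they do the work, as an engineer would, in place of code of your own. Each camera call takes 0.05 s, during which the arm holds its last target.

## Working session

There is one attempt and no reset: what is moved stays moved. The work goes in short steps, Python scripts to look and compute and a shell command to move; the robot and the scene stay as the last step left them, time stands still between calls to the robot, and variables do not carry over. Pictures are saved under pics/ and viewed, and the job is handed in when it is done.

```bash
ls; mkdir -p pics; python3 - <<'E'
from station import *
import cv2,numpy as np
o=get_obs()
print({k:np.round(v,3).tolist() for k,v in o.items()})
for n in ["scene","top","wrist"]:
    c=read_camera(n); cv2.imwrite(f"pics/{n}0.png",c["img"][:,:,::-1]); np.savez(f"{n}0.npz",**c)
    R=cv2.Rodrigues(np.array(c["rvec"]))[0]; print(n,c["fx"],c["cx"],c["cy"],(-R.T@np.array(c["tvec"]).ravel()).round(3),R.round(2).tolist())
E
```

```text
pics
{'t': 0.0, 'q': [1.211, 0.478, 0.022, 1.556, -0.011, 1.109, -0.083], 'joint_vel': [0.0, 0.001, -0.001, -0.0, -0.001, -0.001, -0.0], 'joint_torque': [0.001, -59.644, 1.608, -28.119, 0.012, 0.009, -0.0], 'eef_pos': [0.168, -0.653, 0.23], 'tool_rot': [0.089, -0.089, 0.702, -0.701], 'contact_force': [0.474, 0.34, 0.13], 'torque': [0.009, -0.066, 0.0], 'gripper_width': 0.998}
scene 506.25390692563036 324.6878700000963 194.5111045380655 [1.17  0.878 1.124] [[-0.87, 0.49, 0.01], [0.32, 0.58, -0.75], [-0.37, -0.65, -0.67]]
top 404.00248426399986 323.6174720020238 203.50979763868617 [ 0.397 -0.109  1.308] [[-0.0, -1.0, -0.0], [-0.98, 0.0, -0.18], [0.18, 0.0, -0.98]]
wrist 318.15699693992536 315.0478389497595 202.49659155826222 [ 0.24  -0.634  0.373] [[0.25, -0.97, -0.0], [-0.93, -0.24, 0.29], [-0.29, -0.07, -0.96]]
```

View pics/scene0.png

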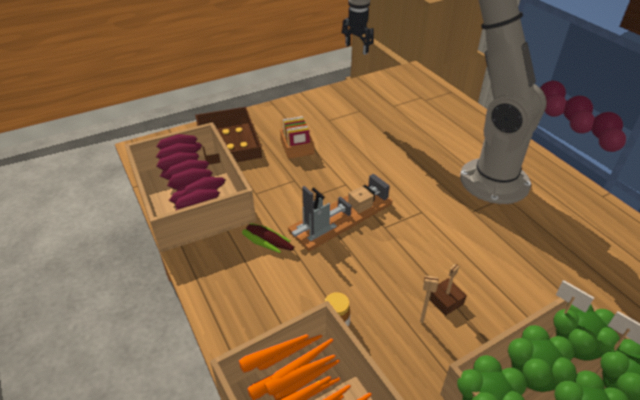

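View pics/top0.png

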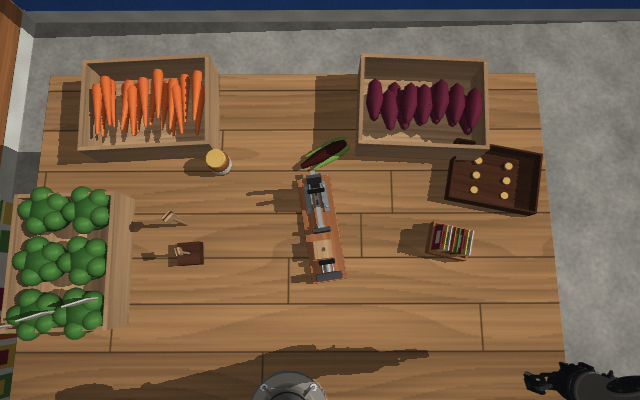

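View pics/wrist0.png

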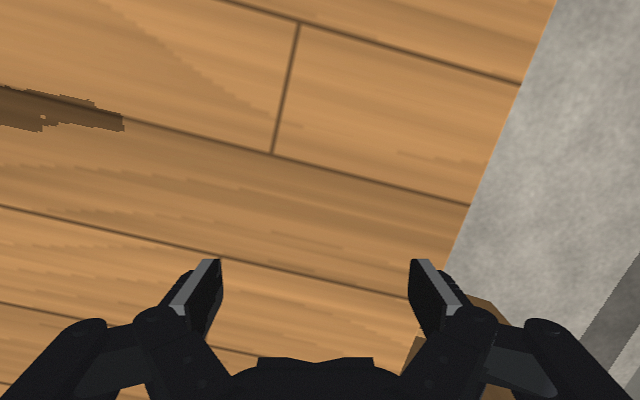

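The scene view shows the clamp (handle about (315,210), foot (360,197)), the rack with a post at (448,292), and a second post at about (428,295). In the top view the clamp runs from (315,180) to (327,275) with its pad end towards the robot, the rack is at (187,253), the jar at (217,160), the corn at (325,153) and the seed box at (450,240). I'll zoom in next.

```bash
python3 - <<'E'
import cv2,numpy as np
s=cv2.imread("pics/scene0.png");t=cv2.imread("pics/top0.png")
a=cv2.resize(s[240:340,390:500],None,fx=5,fy=5,interpolation=cv2.INTER_CUBIC)
cv2.imwrite("pics/s_rack.png",a)
cv2.imwrite("pics/s_clamp.png",cv2.resize(s[165:260,270:410],None,fx=5,fy=5,interpolation=cv2.INTER_CUBIC))
cv2.imwrite("pics/t_clamp.png",cv2.resize(t[160:290,270:370],None,fx=4.5,fy=4.5,interpolation=cv2.INTER_CUBIC))
cv2.imwrite("pics/t_rack.png",cv2.resize(t[200:275,120:220],None,fx=6,fy=6,interpolation=cv2.INTER_CUBIC))
E
```

```text
(no output)
```

View pics/s_rack.png

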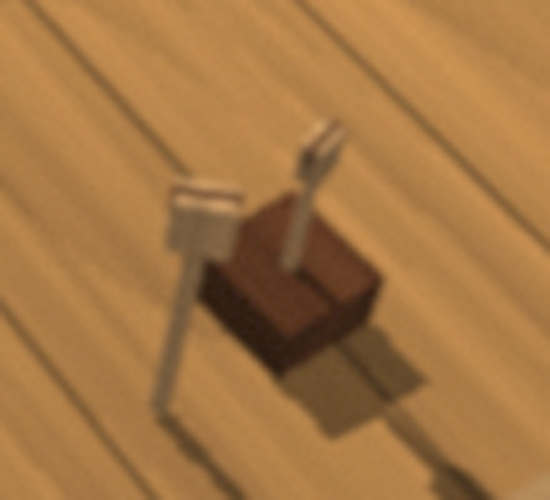

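View pics/s_clamp.png

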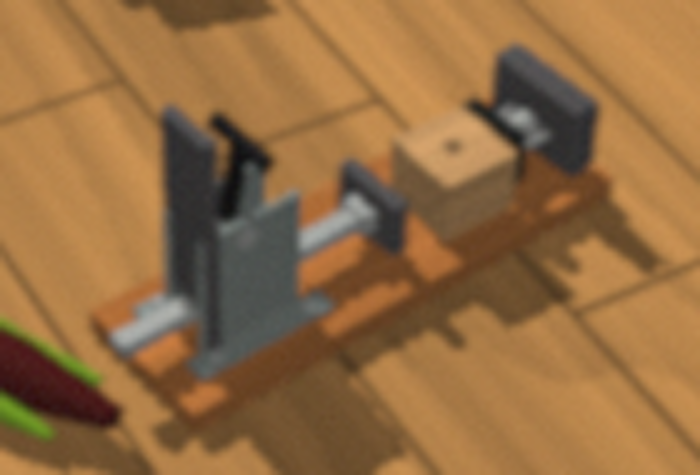

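View pics/t_clamp.png

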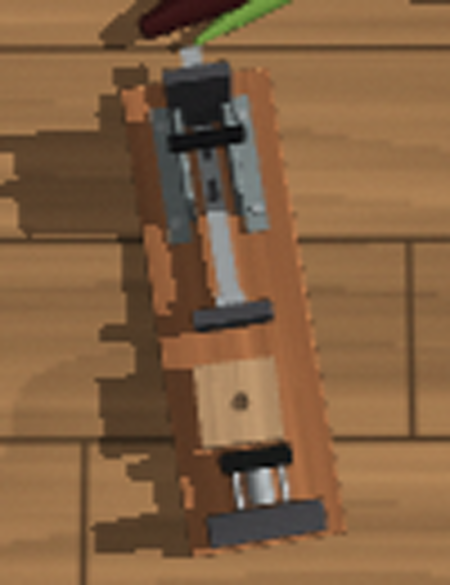

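View pics/t_rack.png

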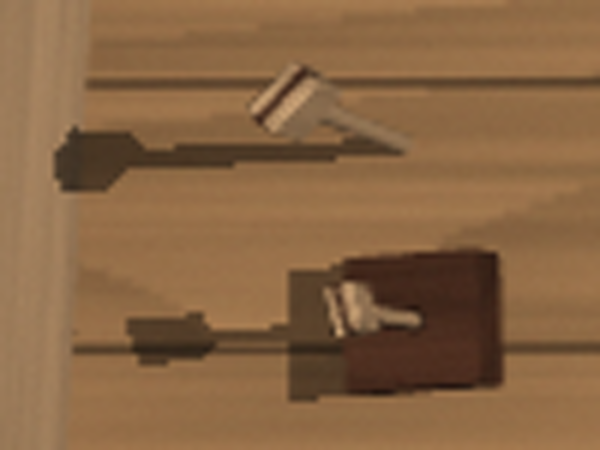

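```bash
cat > h.py <<'E'
import numpy as np,cv2
from scipy.spatial.transform import Rotation as Ro
def load(n): return dict(np.load(n))
def ray(c,uv,z):
    uv=np.atleast_2d(np.asarray(uv,float)); R=cv2.Rodrigues(np.array(c["rvec"],float))[0]; C=-R.T@np.array(c["tvec"],float).ravel()
    d=np.c_[(uv[:,0]-c["cx"])/c["fx"],(uv[:,1]-c["cy"])/c["fy"],np.ones(len(uv))]@R
    return C+d*((z-C[2])/d[:,2])[:,None]
def proj(c,P):
    R=cv2.Rodrigues(np.array(c["rvec"],float))[0]; p=np.atleast_2d(P)@R.T+np.array(c["tvec"],float).ravel()
    return np.c_[p[:,0]/p[:,2]*c["fx"]+c["cx"],p[:,1]/p[:,2]*c["fy"]+c["cy"]]
def tri(c1,u1,c2,u2):
    def M(c):
        R=cv2.Rodrigues(np.array(c["rvec"],float))[0]; K=np.array([[c["fx"],0,c["cx"]],[0,c["fy"],c["cy"]],[0,0,1]],float)
        return K@np.c_[R,np.array(c["tvec"],float).ravel()]
    X=cv2.triangulatePoints(M(c1),M(c2),np.array(u1,float).reshape(2,1),np.array(u2,float).reshape(2,1)); return (X[:3]/X[3]).ravel()
def tool():
    from station import get_obs
    o=get_obs(); q=o["tool_rot"]; return np.array(o["eef_pos"]),Ro.from_quat([q[1],q[2],q[3],q[0]]).as_matrix(),o
def shift(target):
    p,R,o=tool(); return (R.T@(np.array(target)-p)*1000).round(1)
E
python3 - <<'E'
from h import *
s=load("scene0.npz");t=load("top0.npz")
p,R,o=tool(); print(R.round(3).tolist())
T=lambda x,y:[120+(x+.5)/6-.5,200+(y+.5)/6-.5]
S=lambda x,y:[390+(x+.5)/5-.5,240+(y+.5)/5-.5]
print("rod base",ray(t,T(418,320),.04),ray(s,S(290,268),.04))
print("head",tri(t,T(352,308),s,S(322,150)), ray(t,T(352,308),.14),ray(s,S(322,150),.127))
print("lookalike base",ray(t,T(405,150),0),ray(s,S(160,410),0))
C=lambda x,y:[270+(x+.5)/4.5-.5,160+(y+.5)/4.5-.5]
SC=lambda x,y:[270+(x+.5)/5-.5,165+(y+.5)/5-.5]
print("hole",ray(t,C(240,400),.064),ray(s,SC(453,147),.064))
print("backstop top mid",ray(t,C(265,510),.074)," handle top",ray(t,C(196,70),.185), "bar",ray(t,C(206,135),.16),tri(t,C(206,135),s,SC(240,138)))
print(shift(ray(t,T(418,320),.04)[0]+[0,0,.2]))
E
```

```text
[[-0.968, -0.0, 0.249], [-0.249, 0.001, -0.968], [0.0, -1.0, -0.001]]
rod base [[0.47470441 0.31414606 0.04      ]] [[0.47574451 0.31875595 0.04      ]]
head [0.4739716  0.3162166  0.13266448] [[0.47442128 0.31279936 0.14      ]] [[0.46927143 0.31339575 0.127     ]]
lookalike base [[0.56910015 0.33988892 0.        ]] [[0.56872103 0.33697855 0.        ]]
hole [[ 0.48567827 -0.10352513  0.064     ]] [[ 0.48316795 -0.10519531  0.064     ]]
backstop top mid [[ 0.41163094 -0.12013829  0.074     ]]  handle top [[ 0.68630766 -0.07650008  0.185     ]] bar [[ 0.64947351 -0.08233637  0.16      ]] [ 0.64899243 -0.08200102  0.1600382 ]
[-538.    -8.3 -860.5]
```

```bash
python3 - <<'E'
from h import *
for t in [(.50,-.30,.29),(.56,-.0,.29),(.475,.316,.26)]: print(shift(t))
E
```

```text
[-409.5  -59.1 -259.5]
[-542.3  -58.7 -535.1]
[-538.8  -28.3 -862.2]
```

```bash
python3 -m jog '[[[-410,-59,-260],0],[[-410,-59,-260],0],[[-410,-59,-260],0],[[-410,-59,-260],0],[[-410,-59,-260],0],[[-410,-59,-260],0],[[-410,-59,-260],0],[[-410,-59,-260],0],[[-410,-59,-260],0],[[-410,-59,-260],0],[[-410,-59,-260],0],[[-410,-59,-260],0],[[-540,-59,-535],0],[[-540,-59,-535],0],[[-540,-59,-535],0],[[-540,-59,-535],0],[[-540,-59,-535],0],[[-540,-59,-535],0],[[-540,-59,-535],0],[[-540,-59,-535],0]]' 60
python3 - <<'E'
from h import *
print(shift((.475,.316,.26)))
E
```

```text
t: 1.82
eef_pos: [0.558, 0.0071, 0.2905]
tool_rot: [0.092, -0.092, 0.702, -0.7]
contact_force: [0.6, 1.1, 0.4]
gripper_width: 0.704
[   0.7   31.5 -319.8]
```

```bash
python3 -m jog '[[[0,32,-320],0],[[0,32,-320],0],[[0,32,-320],0],[[0,32,-320],0],[[0,32,-320],0],[[0,32,-320],0],[[0,32,-320],0],[[0,32,-320],0],[[0,32,-320],0],[[0,32,-320],0]]'
python3 - <<'E'
from h import *
from station import *
c=read_camera("wrist"); cv2.imwrite("pics/w1.png",c["img"][:,:,::-1]); np.savez("w1.npz",**c)
print(tool()[0])
E
```

```text
t: 2.65
eef_pos: [0.4769, 0.3107, 0.2578]
tool_rot: [0.09, -0.091, 0.701, -0.701]
contact_force: [1.4, -0.6, 0.3]
gripper_width: 0.701
[0.47795064 0.3087271  0.25785532]
```

View pics/w1.png

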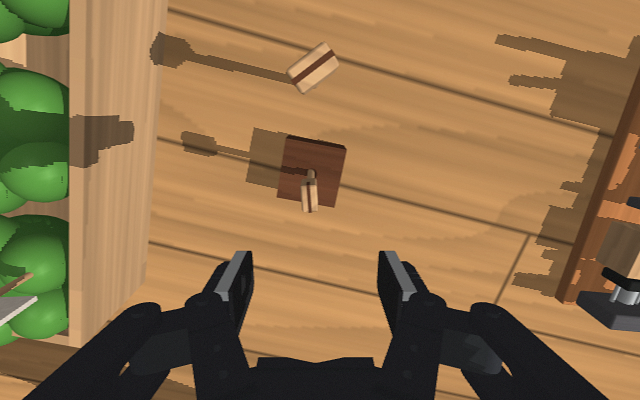

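The wrist view shows the rack at (312,172), with the post's head top at about (310,195) and its slot running nearly vertical in the picture. The tall look-alike is at (314,67), well clear.

```bash
python3 - <<'E'
from h import *
c=load("w1.npz"); im=c["img"]
cv2.imwrite("pics/w1z.png",cv2.resize(im[130:225,260:360,::-1],None,fx=6,fy=6,interpolation=cv2.INTER_CUBIC))
d=c["depth"]; print(d[180:215,310].round(3).tolist())
R=cv2.Rodrigues(c["rvec"])[0]; C=-R.T@c["tvec"].ravel()
v,u=np.mgrid[150:225,285:340]; z=d[150:225,285:340]
P=(np.stack([(u-c["cx"])/c["fx"]*z,(v-c["cy"])/c["fy"]*z,z],-1)@R)+C
m=(P[...,2]>.132)&(z>0); print(m.sum(),P[m].mean(0),P[m][:,2].min(),P[m][:,2].max())
r=cv2.minAreaRect((P[m][:,:2]*1000).astype(np.float32)); print(r)
m=(P[...,2]>.06)&(P[...,2]<.11)&(z>0);print(m.sum(),P[m].mean(0))
E
```

```text
[0.28299999237060547, 0.2800000011920929, 0.2750000059604645, 0.27300000190734863, 0.26899999380111694, 0.26899999380111694, 0.2680000066757202, 0.2680000066757202, 0.2680000066757202, 0.26899999380111694, 0.26899999380111694, 0.26899999380111694, 0.2680000066757202, 0.2680000066757202, 0.26899999380111694, 0.2680000066757202, 0.27000001072883606, 0.26899999380111694, 0.27000001072883606, 0.27000001072883606, 0.27000001072883606, 0.27000001072883606, 0.27000001072883606, 0.2720000147819519, 0.2709999978542328, 0.2709999978542328, 0.2720000147819519, 0.2720000147819519, 0.27300000190734863, 0.27300000190734863, 0.2720000147819519, 0.27300000190734863, 0.27300000190734863, 0.421999990940094, 0.4259999990463257]
470 [0.47492171 0.31596996 0.14032208] 0.13258285907900264 0.14295507459362422
((473.7497253417969, 315.67218017578125), (24.487348556518555, 14.00238037109375), 18.58657455444336)
21 [0.47676445 0.31676458 0.06816312]
```

View pics/w1z.png

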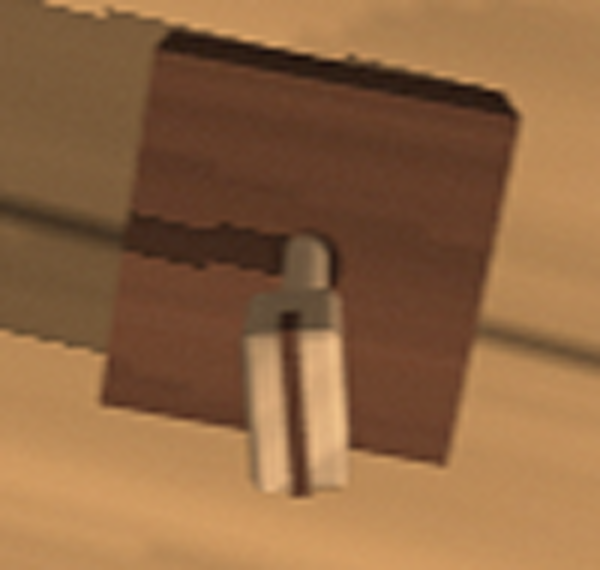

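```bash
python3 - <<'E'
from h import *
p,R,o=tool(); print(p,np.degrees(np.arctan2(-R[1,0],-R[0,0])))
print(shift((.474,.316,.108)))
E
```

```text
[0.47795064 0.3087271  0.25785532] 14.49167196884224
[  1.9 149.9  -8.1]
```

```bash
python3 -m jog '[[[0,0,0],-0.073],[[0,0,0],-0.073],[[0,0,0],-0.073]]'
python3 - <<'E'
from h import *
p,R,o=tool(); print(p,np.degrees(np.arctan2(-R[1,0],-R[0,0])))
print(shift((.474,.316,.108)))
E
```

```text
t: 2.95
eef_pos: [0.479, 0.3071, 0.2583]
tool_rot: [-0.113, 0.113, -0.698, 0.698]
contact_force: [-0.3, -0.9, -0.7]
gripper_width: 0.703
[0.47903452 0.30708379 0.25826078] 18.353134201451166
[  2.  150.3 -10.2]
```

```bash
python3 -m jog '[[[2,20,-10],0],[[2,55,-10],0],[[2,90,-10],0],[[2,120,-10],0],[[2,140,-10],0],[[2,150,-10],0],[[2,150,-10],0],[[2,150,-10],0]]' 50
python3 -m jog '[[[0,0,0],0],[[0,0,0],0],[[0,0,0],0],[[0,0,0],0],[[0,0,0],0],[[0,0,0],0],[[0,0,0],0],[[0,0,0],0]]' 5 30
python3 - <<'E'
from h import *
from station import *
p,R,o=tool(); print(p,np.degrees(np.arctan2(-R[1,0],-R[0,0])))
c=read_camera("wrist"); cv2.imwrite("pics/w2.png",c["img"][:,:,::-1])
E
```

```text
t: 3.62
eef_pos: [0.4736, 0.3175, 0.1089]
tool_rot: [0.114, -0.114, 0.698, -0.698]
contact_force: [-0.2, 0.8, 0.2]
gripper_width: 0.587
t: 4.28
eef_pos: [0.474, 0.3181, 0.1097]
tool_rot: [0.115, -0.113, 0.698, -0.698]
contact_force: [0.2, -0.8, 7.0]
gripper_width: 0.161
[0.47399784 0.3180798  0.10966284] 18.587158664530016
```

View pics/w2.png

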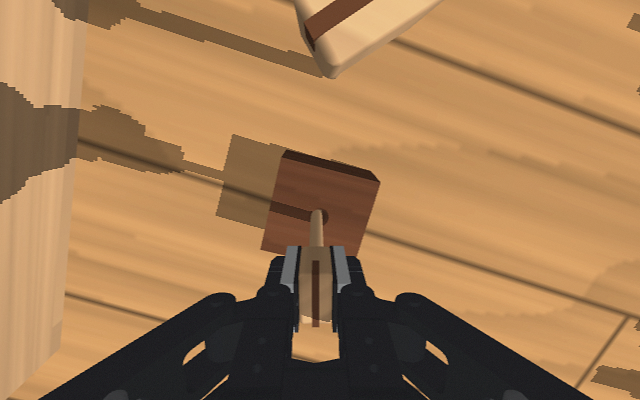

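The post's head is gripped between the pads (pads at about (317,270), opening 13.8 mm). Lifting now.

```bash
python3 -m jog '[[[0,-20,0],0],[[0,-50,0],0],[[0,-85,0],0],[[0,-115,0],0],[[0,-130,0],0],[[0,-130,0],0]]' - 40
python3 - <<'E'
from h import *
for t in [(.52,.12,.24),(.485,-.104,.21)]: print(shift(t))
E
```

```text
t: 4.83
eef_pos: [0.4747, 0.3194, 0.2429]
tool_rot: [0.117, -0.112, 0.699, -0.697]
contact_force: [-0.0, 0.6, -0.7]
gripper_width: 0.157
[ 20.7   2.3 203.5]
[125.5  31.1 404.7]
```

```bash
python3 -m jog '[[[170,0,400],0],[[170,0,400],0],[[170,0,400],0],[[170,0,400],0],[[170,0,400],0],[[170,0,400],0],[[170,0,400],0],[[170,0,400],0],[[170,0,400],0],[[170,0,400],0],[[170,0,400],0],[[170,0,400],0],[[170,0,400],0],[[170,0,400],0],[[170,0,400],0]]'
python3 - <<'E'
from h import *
from station import *
p,R,o=tool(); print(p,np.degrees(np.arctan2(-R[1,0],-R[0,0])))
c=read_camera("wrist"); cv2.imwrite("pics/w3.png",c["img"][:,:,::-1]); np.savez("w3.npz",**c)
E
```

```text
t: 6.08
eef_pos: [0.4397, -0.1141, 0.238]
tool_rot: [0.115, -0.115, 0.698, -0.697]
contact_force: [0.6, -0.3, -0.8]
gripper_width: 0.156
[ 0.43966861 -0.11405366  0.23802174] 18.760576356530265
```

View pics/w3.png

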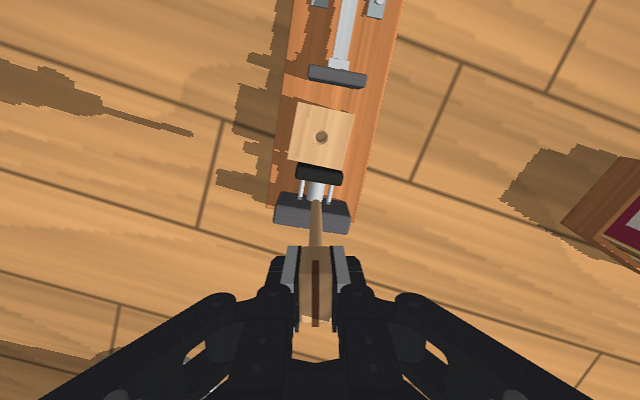

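The wrist view shows the hole at about (322,137) and the rod running down to a tip around (317,200).

```bash
python3 - <<'E'
from h import *
c=load("w3.npz"); im=c["img"].astype(int)
cv2.imwrite("pics/w3z.png",cv2.resize(c["img"][90:260,270:370,::-1],None,fx=3.5*1,fy=3.5,interpolation=cv2.INTER_CUBIC))
g=cv2.cvtColor(c["img"],cv2.COLOR_RGB2GRAY).astype(float)
sub=g[128:147,312:332]; w=np.clip(sub.max()*0.75-sub,0,None); v,u=np.mgrid[128:147,312:332]
h=[(u*w).sum()/w.sum(),(v*w).sum()/w.sum()]; print("hole",h,ray(c,h,.064))
p,R,o=tool(); tip=p+[0,0,-.1]; print("tip exp",proj(c,tip),proj(c,p+[0,0,.019]),proj(c,p+[0,0,.033]))
d=c["depth"];print(d[195:240:3,317].round(3), d[145,322])
# foot top rect
R=cv2.Rodrigues(c["rvec"])[0]; C=-R.T@c["tvec"].ravel()
v,u=np.mgrid[0:230,230:420]; z=d[:230,230:420]
P=(np.stack([(u-c["cx"])/c["fx"]*z,(v-c["cy"])/c["fy"]*z,z],-1)@R)+C
s=im[:230,230:420]
m=(abs(P[...,2]-.064)<.005)&(s[...,0]>150)&(s[...,2]>90)
k=cv2.connectedComponentsWithStats(m.astype(np.uint8)); i=1+k[2][1:,4].argmax(); m=k[1]==i
print(m.sum(),cv2.minAreaRect((P[m][:,:2]*1000).astype(np.float32)),P[m][:,2].mean())
E
```

```text
hole [np.float64(321.32914046121596), np.float64(137.09572136458928)] [[ 0.48330976 -0.10530543  0.064     ]]
tip exp [[315.63079285 202.47340285]] [[316.05014355 282.30142342]] [[316.14905881 301.1310324 ]]
[0.342 0.345 0.247 0.24  0.234 0.227 0.219 0.215 0.208 0.204 0.199 0.193
 0.19  0.185 0.181] 0.31451356
3202 ((483.2149658203125, -104.50499725341797), (56.00243377685547, 56.10585021972656), 6.680324077606201) 0.06378619670472455
```

View pics/w3z.png

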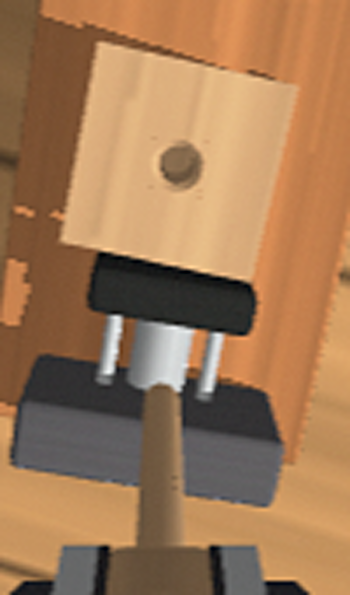

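```bash
python3 - <<'E'
from h import *
c=load("w3.npz");p,R,o=tool(); t=p+[0,0,-.1]
print(p,proj(c,t-R[:,0]*.004)); print(shift((.4833,-.105,.185)))
E
```

```text
[ 0.43973761 -0.11411061  0.23810196] [[315.63195618 197.65460996]]
[-44.2  53.1   5.4]
```

```bash
python3 -m jog '[[[-20,15,3],0],[[-44,40,5],0],[[-45,53,5.5],0],[[-45,53,5.5],0],[[-45,53,5.5],0],[[-45,53,5.5],0]]'
python3 - <<'E'
from h import *
from station import *
p,R,o=tool(); print(p)
for n in ["wrist","scene","top"]:
    c=read_camera(n); np.savez(n+"4.npz",**c)
    t=p+[0,0,-.1017]; print(n,"tip exp",proj(c,t),proj(c,t-R[:,0]*.004),"hole",proj(c,[.4833,-.105,.064]))
    u,v=proj(c,[.4833,-.105,.075])[0].astype(int); k=40 if n=="wrist" else 25
    cv2.imwrite(f"pics/{n}4z.png",cv2.resize(c["img"][max(v-k,0):v+k,u-k:u+k,::-1],(500,500),interpolation=cv2.INTER_CUBIC)); print(u-k,v-k,500/2/k)
E
```

```text
t: 6.63
eef_pos: [0.484, -0.1062, 0.186]
tool_rot: [-0.115, 0.114, -0.698, 0.698]
contact_force: [0.3, 0.2, 0.5]
gripper_width: 0.159
[ 0.48396824 -0.10618023  0.18600592]
wrist tip exp [[315.41759277 201.97704817]] [[315.41868165 197.18921334]] hole [[313.83279181 195.37765708]]
273 158 6.25
scene tip exp [[360.16443642 189.04506253]] [[359.35510193 189.66432483]] hole [[360.19759297 194.04947497]]
335 166 10.0
top tip exp [[323.79503198 248.5877128 ]] [[323.36831145 247.32850899]] hole [[323.42708064 249.2773115 ]]
298 224 10.0
```

View pics/wrist4z.png

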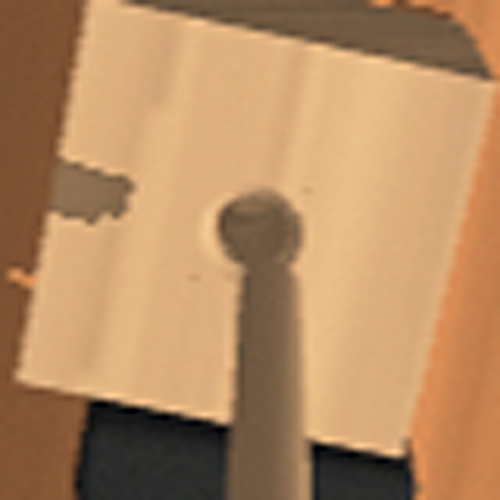

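View pics/scene4z.png

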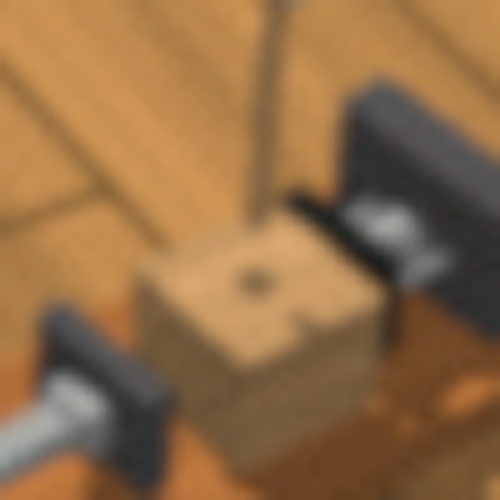

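View pics/top4z.png

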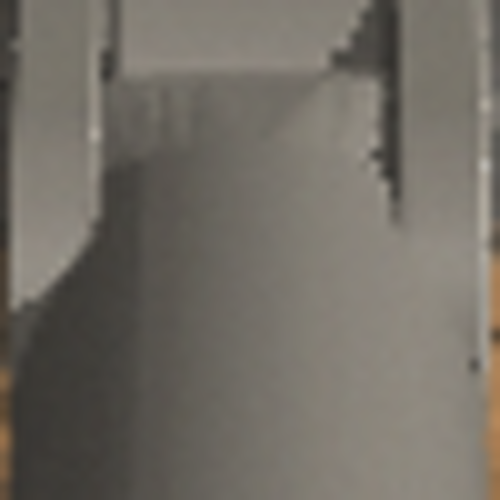

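```bash
python3 - <<'E'
from h import *
w=load("wrist4.npz");s=load("scene4.npz")
p,R,o=tool();print(p,p-[0,0,.1017])
print("tip wrist",ray(w,(316.2,205.2),.0843),"hole",ray(w,(314.5,194.4),.064))
print("tip scene",ray(s,(361,187.6),.0843),"hole",ray(s,(360.1,193.8),.064))
print(tri(w,(316.2,205.2),s,(361,187.6)))
# rod in scene
c=s;u0,v0=355,155
cv2.imwrite("pics/s5z.png",cv2.resize(c["img"][145:215,330:390,::-1],(600,700)[:2],interpolation=cv2.INTER_CUBIC)[:600])
E
```

```text
[ 0.48424172 -0.10668757  0.18645227] [ 0.48424172 -0.10668757  0.08475227]
tip wrist [[ 0.48159693 -0.10764572  0.0843    ]] hole [[ 0.48431489 -0.10526632  0.064     ]]
tip scene [[ 0.47797938 -0.11077146  0.0843    ]] hole [[ 0.4829375  -0.10615197  0.064     ]]
[ 0.48153041 -0.10664827  0.08873941]
```

View pics/s5z.png

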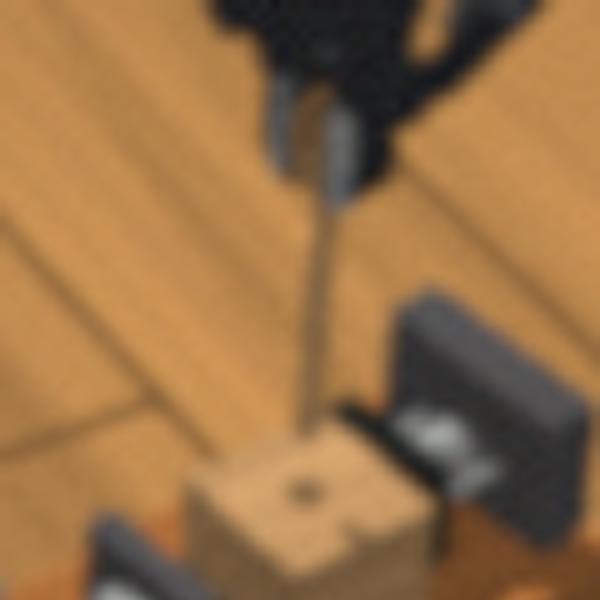

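```bash
python3 -m jog '[[[-3,0,-1],0],[[-3,6,-1],0],[[-3,12,-1],0],[[-3,16,-1],0],[[-3,16,-1],0],[[-3,16,-1],0]]'
python3 - <<'E'
from h import *
from station import *
p,R,o=tool(); print(p)
for n in ["wrist","scene"]:
    c=read_camera(n); np.savez(n+"5.npz",**c)
    u,v=proj(c,[.4833,-.105,.075])[0].astype(int); k=40 if n=="wrist" else 25
    cv2.imwrite(f"pics/{n}5z.png",cv2.resize(c["img"][max(v-k,0):v+k,u-k:u+k,::-1],(500,500),interpolation=cv2.INTER_CUBIC)); print(u-k,v-k,500/2/k)
E
```

```text
t: 7.28
eef_pos: [0.4861, -0.1046, 0.1688]
tool_rot: [0.114, -0.115, 0.698, -0.698]
contact_force: [-0.3, -1.1, 0.6]
gripper_width: 0.156
[ 0.48610962 -0.10458422  0.16875061]
274 168 6.25
335 166 10.0
```

View pics/wrist5z.png

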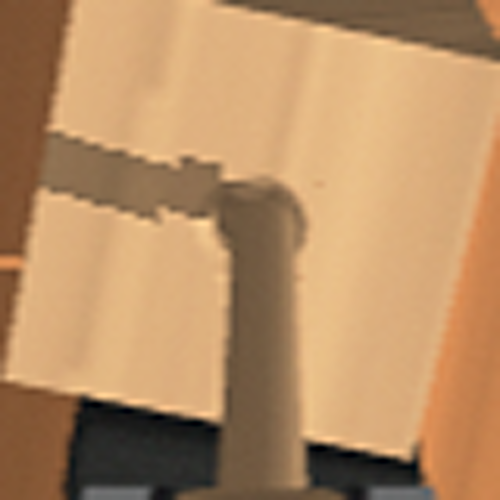

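View pics/scene5z.png

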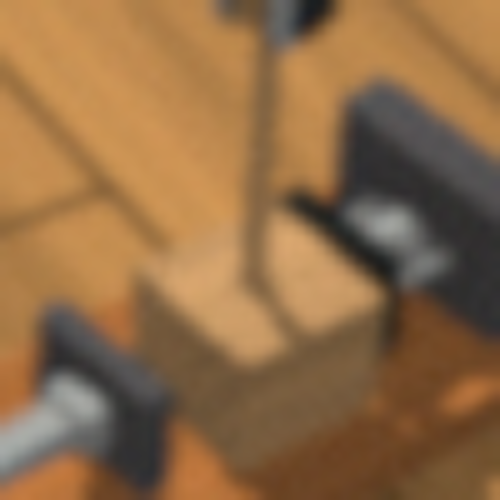

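The rod's end lies inside the hole's rim (crop (258,190) against the hole at (260,215)). Descending further.

```bash
python3 -m jog '[[[0,5,0],0],[[0,10,0],0],[[0,15,0],0],[[0,20,0],0],[[0,20,0],0]]'
```

```text
t: 7.8
eef_pos: [0.4857, -0.1046, 0.148]
tool_rot: [0.114, -0.115, 0.698, -0.698]
contact_force: [0.2, 0.5, 0.2]
gripper_width: 0.156
```

```bash
python3 -m jog '[[[0,4,0],0],[[0,8,0],0],[[0,11,0],0],[[0,12,0],0],[[0,13,0],0],[[0,13,0],0]]'
python3 - <<'E'
from h import *
from station import *
p,R,o=tool(); print(p)
for n in ["wrist","scene"]:
    c=read_camera(n); np.savez(n+"6.npz",**c)
    u,v=proj(c,[.4833,-.105,.085])[0].astype(int); k=40
    cv2.imwrite(f"pics/{n}6z.png",cv2.resize(c["img"][max(v-k,0):v+k,u-k:u+k,::-1],(500,500),interpolation=cv2.INTER_CUBIC))
E
```

```text
t: 8.3
eef_pos: [0.4863, -0.1046, 0.1361]
tool_rot: [0.114, -0.114, 0.698, -0.698]
contact_force: [-1.1, 0.5, -0.3]
gripper_width: 0.161
[ 0.48634117 -0.10460075  0.13607593]
```

View pics/wrist6z.png

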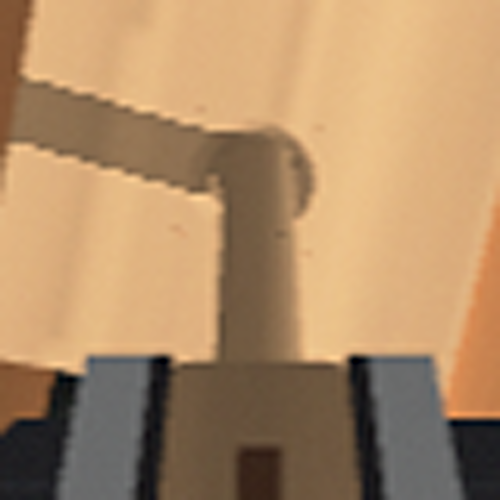

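View pics/scene6z.png

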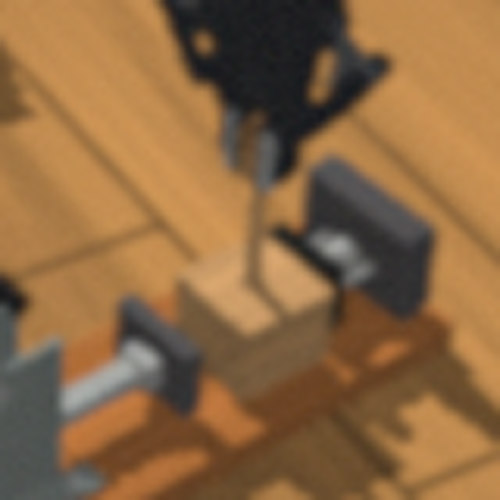

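```bash
python3 -m jog '[[[0,1,0],0],[[0,2,0],0],[[0,3,0],0],[[0,3,0],0]]'
```

```text
t: 8.73
eef_pos: [0.4875, -0.1045, 0.1352]
tool_rot: [-0.115, 0.114, -0.698, 0.698]
contact_force: [-3.6, 1.1, 16.0]
gripper_width: 0.157
```

Firm bottom contact (16 N upward): the post is home. Letting go.

```bash
python3 -m jog '[[[0,-3,0],0],[[0,-3,0],0],[[0,-3,0],0],[[0,-3,0],0],[[0,-3,0],0]]' 45
python3 -m jog '[[[0,-25,0],0],[[0,-60,0],0],[[0,-100,0],0],[[0,-100,0],0],[[0,-100,0],0]]'
python3 - <<'E'
from h import *
from station import *
p,R,o=tool(); print(p)
c=read_camera("wrist"); np.savez("w7.npz",**c); cv2.imwrite("pics/w7.png",c["img"][:,:,::-1])
E
```

```text
t: 9.15
eef_pos: [0.4865, -0.1047, 0.1361]
tool_rot: [0.114, -0.114, 0.698, -0.698]
contact_force: [0.0, 0.5, 0.7]
gripper_width: 0.523
t: 9.57
eef_pos: [0.4881, -0.1048, 0.2385]
tool_rot: [-0.116, 0.113, -0.697, 0.698]
contact_force: [0.2, 0.5, -0.3]
gripper_width: 0.526
[ 0.4881328  -0.10481938  0.23846861]
```

View pics/w7.png

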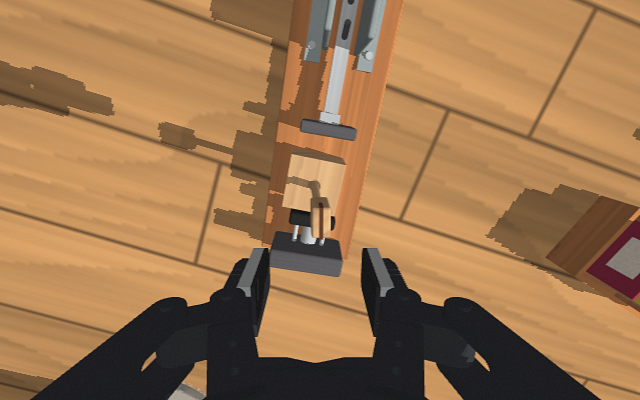

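The post stands in the foot by itself, its head at (320,222) with the rod going into the hole. Next I check its height and work out the move to the trigger.

```bash
python3 - <<'E'
from h import *
c=load("w7.npz"); d=c["depth"]
R=cv2.Rodrigues(c["rvec"])[0]; C=-R.T@c["tvec"].ravel()
v,u=np.mgrid[180:245,285:350]; z=d[180:245,285:350]
P=(np.stack([(u-c["cx"])/c["fx"]*z,(v-c["cy"])/c["fy"]*z,z],-1)@R)+C
m=(P[...,2]>.16)&(z>0); print(m.sum(),np.percentile(P[m][:,2],[50,95]),cv2.minAreaRect((P[m][:,:2]*1000).astype(np.float32)))
p,RR,o=tool(); print(np.round(o["q"],3),np.degrees(np.arctan2(RR[1,2],RR[0,2])),p)
print(shift((.677,-.0775,.265)))
E
```

```text
629 [0.16656504 0.16782005] ((483.7514953613281, -110.77644348144531), (24.777938842773438, 13.178695678710938), 18.457494735717773)
[ 0.338  0.196 -0.285  1.949  0.065  1.004 -1.223] -71.40094456887529 [ 0.48679252 -0.10472769  0.23670585]
[-189.   -28.    34.9]
```

```bash
python3 -m jog '[[[-20,-28,4],-0.12],[[-50,-28,10],-0.24],[[-90,-28,17],-0.36],[[-130,-28,24],-0.48],[[-170,-28,31],-0.60],[[-189,-28,35],-0.72],[[-189,-28,35],-0.84],[[-189,-28,35],-0.96],[[-189,-28,35],-1.08],[[-189,-28,35],-1.2],[[-189,-28,35],-1.32],[[-189,-28,35],-1.405],[[-189,-28,35],-1.405],[[-189,-28,35],-1.405],[[-189,-28,35],-1.405]]' 80
python3 - <<'E'
from h import *
from station import *
p,R,o=tool(); print(p,np.degrees(np.arctan2(R[1,2],R[0,2])))
c=read_camera("wrist"); np.savez("w8.npz",**c); cv2.imwrite("pics/w8.png",c["img"][:,:,::-1])
E
```

```text
t: 10.87
eef_pos: [0.6764, -0.0775, 0.2631]
tool_rot: [-0.537, 0.538, -0.46, 0.459]
contact_force: [-0.6, 0.1, -1.0]
gripper_width: 0.938
[ 0.67635026 -0.0774849   0.26306645] 8.965396728664766
```

View pics/w8.png

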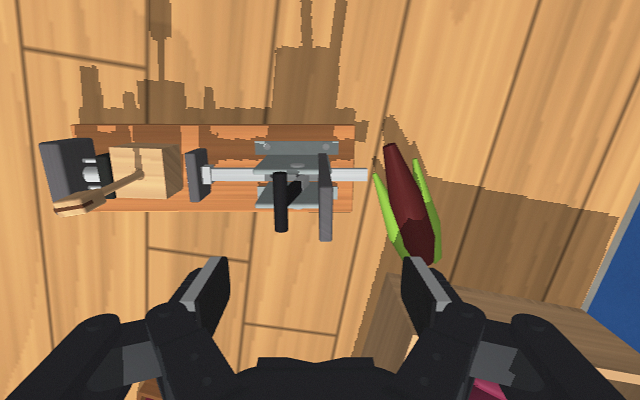

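The wrist view shows the crossbar at (280,173)–(281,230), the handle plate at about (325,155–240), the jaw at (198,175), the foot at (147,172), the post head at (77,207) and the corn at (410,205). The clamp lies level in the picture, so the yaw is right.

```bash
python3 - <<'E'
from h import *
c=load("w8.npz"); d=c["depth"]
R=cv2.Rodrigues(c["rvec"])[0]; C=-R.T@c["tvec"].ravel()
v,u=np.mgrid[100:260,30:400]; z=d[100:260,30:400]
P=(np.stack([(u-c["cx"])/c["fx"]*z,(v-c["cy"])/c["fy"]*z,z],-1)@R)+C
def rect(m,n):
    k=cv2.connectedComponentsWithStats(m.astype(np.uint8)); i=1+k[2][1:,4].argmax(); m=k[1]==i
    print(n,m.sum(),cv2.minAreaRect((P[m][:,:2]*1000).astype(np.float32)),P[m].mean(0).round(4),u[m].mean().round(1),v[m].mean().round(1))
rect((abs(P[...,2]-.157)<.006)&(u>260)&(u<300)&(z>0),"bar")
rect((abs(P[...,2]-.185)<.006)&(u>310)&(u<340)&(z>0),"handle top")
rect((abs(P[...,2]-.063)<.003)&(u>180)&(u<215)&(z>0),"jaw top")
rect((abs(P[...,2]-.018)<.004)&(z>0)&(c["img"][100:260,30:400,0]>0),"board")
p,RR,o=tool(); print(p,RR[:,0].round(3),RR[:,2].round(3))
E
```

```text
bar 852 ((647.7317504882812, -83.74610900878906), (11.746861457824707, 50.07726287841797), 8.94375228881836) [ 0.648  -0.0823  0.1572] 280.6 201.4
handle top 757 ((684.2561645507812, -77.78645324707031), (9.514665603637695, 43.70156478881836), 9.176264762878418) [ 0.6838 -0.0766  0.1845] 326.1 212.2
jaw top 543 ((541.9677734375, -100.36763000488281), (12.59575080871582, 54.409515380859375), 8.631791114807129) [ 0.5425 -0.0995  0.0625] 192.6 176.8
board 11191 ((555.5700073242188, -98.22108459472656), (339.4793395996094, 109.72782897949219), 8.918825149536133) [ 0.555  -0.0839  0.018 ] 217.2 157.5
[ 0.67652067 -0.07742     0.26344978] [ 0.156 -0.988 -0.   ] [ 0.988  0.156 -0.001]
```

```bash
python3 -m jog '[[[1.5,20,0],0],[[1.5,45,0],0],[[1.5,75,0],0],[[1.5,105,0],0],[[1.5,122,0],0],[[1.5,132,0],0],[[1.5,132,0],0],[[1.5,132,0],0]]' 85.4 20
python3 - <<'E'
from h import *
from station import *
p,R,o=tool(); print(p,np.degrees(np.arctan2(R[1,2],R[0,2])),o["gripper_width"])
c=read_camera("wrist"); np.savez("w9.npz",**c); cv2.imwrite("pics/w9.png",c["img"][:,:,::-1])
E
```

```text
t: 11.58
eef_pos: [0.6774, -0.0788, 0.1327]
tool_rot: [0.538, -0.538, 0.459, -0.459]
contact_force: [0.7, -0.1, 0.4]
gripper_width: 1.001
[ 0.67737045 -0.07878402  0.13268984] 9.081774197896907 1.0009445195751439
```

View pics/w9.png

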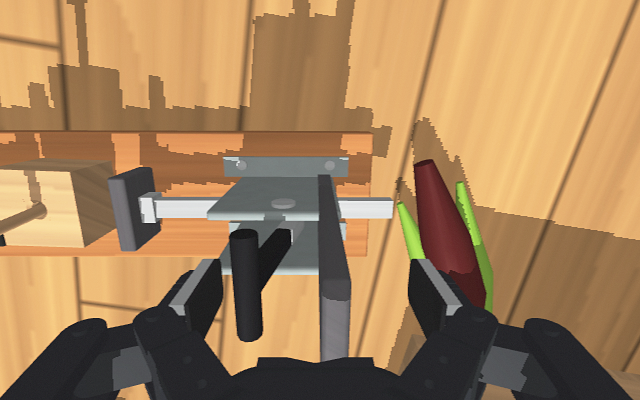

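The crossbar (247,285) and handle (335,270) both stand between the open fingers. First squeeze.

```bash
python3 -m jog '[[[0,0,0],0],[[0,0,0],0],[[0,0,0],0],[[0,0,0],0],[[0,0,0],0],[[0,0,0],0],[[0,0,0],0],[[0,0,0],0],[[0,0,0],0],[[0,0,0],0]]' 26 30
python3 - <<'E'
from h import *
from station import *
p,R,o=tool(); print(p,o["gripper_width"]*85.4,o["contact_force"])
c=read_camera("wrist"); np.savez("w10.npz",**c); cv2.imwrite("pics/w10.png",c["img"][:,:,::-1])
E
```

```text
t: 12.47
eef_pos: [0.6758, -0.0796, 0.1339]
tool_rot: [-0.537, 0.539, -0.459, 0.459]
contact_force: [-5.0, -1.1, 7.1]
gripper_width: 0.315
[ 0.67578734 -0.07964608  0.13389458] 26.86791036832244 [-5.03791983 -1.054236    7.13983774]
```

View pics/w10.png

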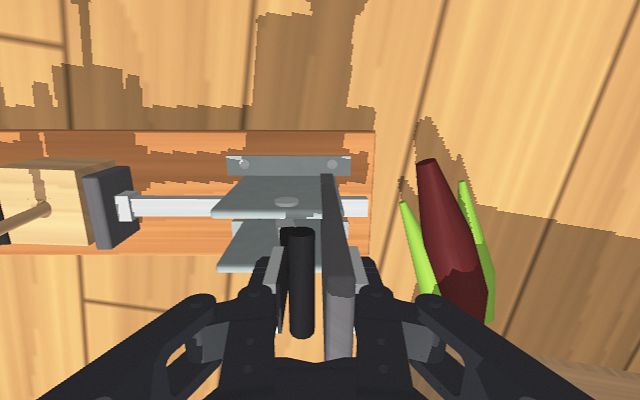

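Squeezed: the crossbar (300,280) is close to the handle (338,270) and the jaw has advanced towards the foot. Measuring the jaw by depth before and after.

```bash
cat >> h.py <<'E'
O=np.array([.5754,-.0951]); U=np.array([-.9877,-.1564]); N=np.array([.1564,-.9877])
def jaw(c):
    d=c["depth"];R=cv2.Rodrigues(c["rvec"])[0]; C=-R.T@c["tvec"].ravel()
    v,u=np.mgrid[0:400,0:640]
    P=(np.stack([(u-c["cx"])/c["fx"]*d,(v-c["cy"])/c["fy"]*d,d],-1)@R)+C
    X=(P[...,:2]-O)@U; Y=(P[...,:2]-O)@N; Z=P[...,2]; g=c["img"].astype(int).mean(-1)
    m=(Z>.058)&(Z<.068)&(abs(Y)<.032)&(X>.0)&(X<.14)&(d>0)
    h=np.histogram(X[m],bins=np.arange(0,.14,.004)); print("X hist of z~.063:",[(round(b*1000),int(n)) for n,b in zip(*h) if n])
    j=m&(g<95); f=m&(g>130)
    for n,k in (("dark",j),("pale",f)):
        if k.sum(): print(n,k.sum(),np.percentile(X[k],[1,5,50,95,99]).round(4))
E
python3 - <<'E'
from h import *
for n in "w8.npz","w9.npz","w10.npz": print(n); jaw(load(n))
E
```

```text
w8.npz
X hist of z~.063: [(24, 28), (28, 223), (32, 181), (36, 146), (40, 2), (60, 109), (64, 210), (68, 184), (72, 182), (76, 181), (80, 182), (84, 172), (88, 176), (92, 148), (96, 150), (100, 152), (104, 147), (108, 150), (112, 146), (116, 120), (120, 6), (124, 176), (128, 122), (132, 125)]
dark 715 [0.0277 0.0281 0.1259 0.1356 0.1372]
pale 2125 [0.064  0.066  0.0874 0.1164 0.1191]
w9.npz
X hist of z~.063: [(24, 40), (28, 646), (32, 420), (36, 340), (40, 4), (60, 377), (64, 549), (68, 440), (72, 430), (76, 422), (80, 433), (84, 396), (88, 437), (92, 357), (96, 362), (100, 357), (104, 373), (108, 328), (112, 240), (116, 122), (120, 15), (124, 62), (128, 2)]
dark 565 [0.0276 0.028  0.029  0.126  0.1273]
pale 4971 [0.0639 0.0659 0.0871 0.114  0.1186]
w10.npz
X hist of z~.063: [(44, 3), (48, 644), (52, 408), (56, 382), (60, 381), (64, 553), (68, 432), (72, 412), (76, 427), (80, 414), (84, 392), (88, 431), (92, 355), (96, 362), (100, 340), (104, 363), (108, 337), (112, 312), (116, 215), (120, 11), (124, 137), (128, 34), (132, 2)]
dark 611 [0.0481 0.0484 0.0496 0.1286 0.1307]
pale 5146 [0.0637 0.0659 0.0886 0.1158 0.1193]
```

```bash
python3 -m jog '[[[0,0,0],0],[[0,0,0],0],[[0,0,0],0],[[0,0,0],0],[[0,0,0],0],[[0,0,0],0],[[0,0,0],0]]' 80
python3 -m jog '[[[0,0,0],0],[[0,0,0],0]]' 66
python3 - <<'E'
from h import *
from station import *
p,R,o=tool(); print(p,o["gripper_width"]*85.4,o["contact_force"])
c=read_camera("wrist"); np.savez("w11.npz",**c); cv2.imwrite("pics/w11.png",c["img"][:,:,::-1]); jaw(c)
E
```

```text
t: 13.1
eef_pos: [0.6777, -0.0787, 0.1327]
tool_rot: [0.539, -0.538, 0.458, -0.459]
contact_force: [-1.0, -0.5, 0.3]
gripper_width: 0.94
t: 13.27
eef_pos: [0.6759, -0.0791, 0.1324]
tool_rot: [-0.537, 0.539, -0.459, 0.458]
contact_force: [-4.6, -0.2, 3.8]
gripper_width: 0.777
[ 0.67592165 -0.07912896  0.1323688 ] 66.39602108996579 [-4.56156637 -0.18095135  3.82154183]
X hist of z~.063: [(48, 267), (52, 541), (56, 407), (60, 420), (64, 545), (68, 432), (72, 416), (76, 425), (80, 441), (84, 399), (88, 443), (92, 351), (96, 371), (100, 355), (104, 343), (108, 364), (112, 292), (116, 178), (120, 22), (124, 82), (128, 18)]
dark 552 [0.0507 0.0511 0.0521 0.1272 0.1295]
pale 5097 [0.0645 0.0665 0.0884 0.1154 0.1193]
```

View pics/w11.png

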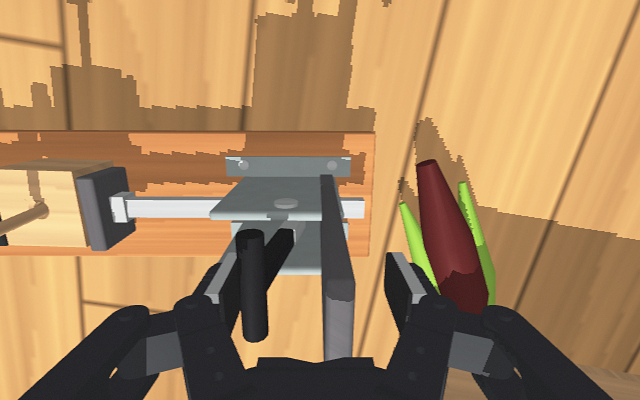

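```bash
for w in 62; do python3 -m jog '[[[0,0,0],0],[[0,0,0],0]]' 60; python3 -m jog '[[[0,0,0],0],[[0,0,0],0]]' 54;  python3 -m jog '[[[0,0,0],0],[[0,0,0],0]]' 48; done | grep -v rot
python3 - <<'E'
from h import *
from station import *
p,R,o=tool(); print(p,o["gripper_width"]*85.4,o["contact_force"])
c=read_camera("wrist"); np.savez("w12.npz",**c); cv2.imwrite("pics/w12.png",c["img"][:,:,::-1]); jaw(c)
E
```

```text
t: 13.48
eef_pos: [0.6759, -0.0793, 0.1323]
contact_force: [-4.5, -0.6, 4.5]
gripper_width: 0.702
t: 13.65
eef_pos: [0.676, -0.0793, 0.1324]
contact_force: [-4.3, -1.0, 4.7]
gripper_width: 0.63
t: 13.82
eef_pos: [0.676, -0.0793, 0.1324]
contact_force: [-5.1, -0.8, 4.3]
gripper_width: 0.563
[ 0.67595031 -0.07933659  0.1323996 ] 48.11401252365676 [-5.12105193 -0.78986607  4.34298565]
X hist of z~.063: [(56, 559), (60, 438), (64, 408), (68, 547), (72, 431), (76, 426), (80, 426), (84, 436), (88, 422), (92, 441), (96, 380), (100, 383), (104, 354), (108, 365), (112, 306), (116, 190), (120, 92), (124, 42), (128, 11)]
dark 495 [0.0569 0.0573 0.0583 0.0702 0.1284]
pale 4738 [0.0702 0.0721 0.092  0.1177 0.1238]
```

```bash
(python3 -m jog '[[[0,0,0],0],[[0,0,0],0]]' 42; python3 -m jog '[[[0,0,0],0],[[0,0,0],0]]' 36;  python3 -m jog '[[[0,0,0],0],[[0,0,0],0],[[0,0,0],0]]' 30) | grep -v rot
python3 - <<'E'
from h import *
from station import *
p,R,o=tool(); print(p,o["gripper_width"]*85.4,o["contact_force"])
c=read_camera("wrist"); np.savez("w13.npz",**c); cv2.imwrite("pics/w13.png",c["img"][:,:,::-1]); jaw(c)
c=read_camera("scene"); np.savez("s13.npz",**c); cv2.imwrite("pics/s13.png",cv2.resize(c["img"][140:260,260:420,::-1],None,fx=5,fy=5,interpolation=cv2.INTER_CUBIC))
E
```

```text
t: 14.03
eef_pos: [0.6755, -0.0795, 0.1324]
contact_force: [-6.4, -0.3, 5.9]
gripper_width: 0.496
t: 14.2
eef_pos: [0.6747, -0.0796, 0.1325]
contact_force: [-10.4, -2.2, 8.7]
gripper_width: 0.425
t: 14.45
eef_pos: [0.6745, -0.0797, 0.1326]
contact_force: [-10.6, -1.3, 11.0]
gripper_width: 0.354
[ 0.67448701 -0.07965251  0.13258942] 30.193654512057815 [-10.62861771  -1.26245156  10.97686939]
X hist of z~.063: [(56, 161), (60, 619), (64, 423), (68, 441), (72, 513), (76, 415), (80, 435), (84, 437), (88, 429), (92, 384), (96, 440), (100, 362), (104, 369), (108, 365), (112, 351), (116, 253), (120, 144), (124, 74), (128, 20), (132, 5)]
dark 516 [0.0591 0.0594 0.0604 0.0724 0.1318]
pale 4733 [0.0723 0.0741 0.0943 0.1198 0.1256]
```

View pics/w13.png

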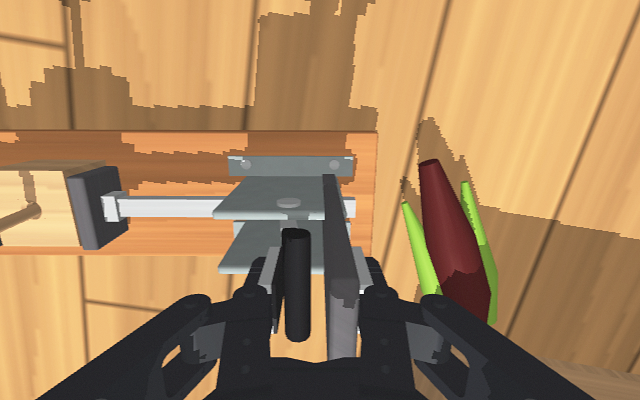

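View pics/s13.png

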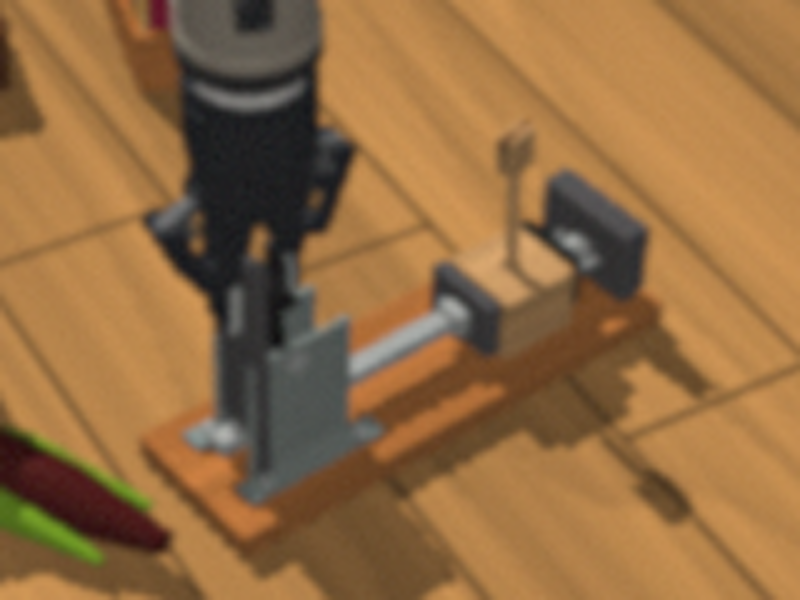

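The post stands upright in the foot, which sits between the jaw and the pad. The jaw's rear edge is at about 59.5 mm, so the pad is in about 3.5 mm. One more stroke, slowly and measured.

```bash
(python3 -m jog '[[[0,0,0],0],[[0,0,0],0],[[0,0,0],0],[[0,0,0],0],[[0,0,0],0],[[0,0,0],0],[[0,0,0],0]]' 82; python3 -m jog '[[[0,0,0],0],[[0,0,0],0],[[0,0,0],0]]' 66;  python3 -m jog '[[[0,0,0],0],[[0,0,0],0]]' 58;python3 -m jog '[[[0,0,0],0],[[0,0,0],0]]' 50) | grep -v rot
python3 - <<'E'
from h import *
from station import *
p,R,o=tool(); print(p,o["gripper_width"]*85.4,o["contact_force"])
c=read_camera("wrist"); np.savez("w14.npz",**c); cv2.imwrite("pics/w14.png",c["img"][:,:,::-1]); jaw(c)
E
```

```text
t: 15.13
eef_pos: [0.6778, -0.0787, 0.1327]
contact_force: [-0.6, 0.4, -0.0]
gripper_width: 0.957
t: 15.38
eef_pos: [0.6756, -0.0792, 0.1324]
contact_force: [-6.4, -1.4, 4.5]
gripper_width: 0.775
t: 15.55
eef_pos: [0.6741, -0.0796, 0.1324]
contact_force: [-11.0, -1.7, 8.8]
gripper_width: 0.68
t: 15.72
eef_pos: [0.6734, -0.0799, 0.1324]
contact_force: [-13.4, -0.5, 12.1]
gripper_width: 0.594
[ 0.67344487 -0.07991414  0.13244432] 50.73794864531982 [-13.35215716  -0.54186517  12.09375892]
X hist of z~.063: [(56, 34), (60, 674), (64, 418), (68, 389), (72, 566), (76, 416), (80, 430), (84, 419), (88, 416), (92, 384), (96, 461), (100, 349), (104, 367), (108, 367), (112, 350), (116, 302), (120, 193), (124, 93), (128, 24), (132, 22)]
dark 511 [0.0596 0.0599 0.061  0.0736 0.1334]
pale 4772 [0.0728 0.0747 0.0955 0.1211 0.1264]
```

View pics/w14.png

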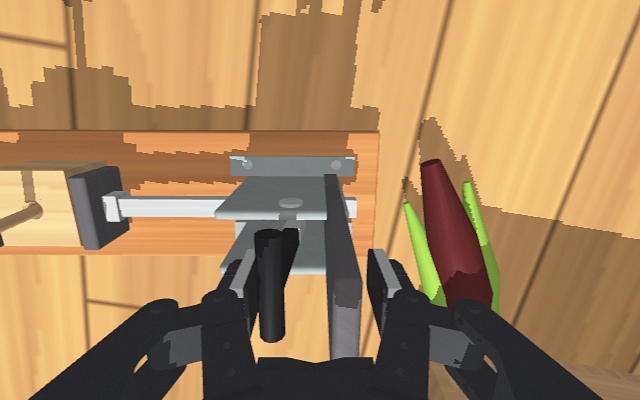

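```bash
cat > m.py <<'E'
from h import *
from station import *
p,R,o=tool(); print(p,round(o["gripper_width"]*85.4,1),np.round(o["contact_force"],1))
c=read_camera("wrist"); np.savez("wm.npz",**c); jaw(c)
E
python3 -m jog '[[[0,0,0],0],[[0,0,0],0]]' 42 | grep -v rot; python3 m.py;  python3 -m jog '[[[0,0,0],0],[[0,0,0],0]]' 36 |grep force; python3 m.py
```

```text
t: 15.93
eef_pos: [0.6739, -0.08, 0.1325]
contact_force: [-10.7, -1.2, 10.1]
gripper_width: 0.493
[ 0.6739316  -0.07996081  0.13249625] 42.1 [-10.7  -1.2  10.1]
X hist of z~.063: [(56, 1), (60, 651), (64, 441), (68, 383), (72, 554), (76, 434), (80, 414), (84, 434), (88, 426), (92, 381), (96, 449), (100, 366), (104, 375), (108, 351), (112, 356), (116, 278), (120, 160), (124, 80), (128, 29), (132, 12)]
dark 498 [0.0602 0.0605 0.0614 0.0734 0.1324]
pale 4682 [0.0733 0.0751 0.0951 0.1208 0.1269]
contact_force: [-10.9, -1.6, 9.0]
[ 0.67399738 -0.07992973  0.13248259] 36.1 [-10.9  -1.6   9. ]
X hist of z~.063: [(60, 194), (64, 602), (68, 414), (72, 490), (76, 477), (80, 420), (84, 433), (88, 412), (92, 444), (96, 382), (100, 457), (104, 356), (108, 372), (112, 352), (116, 283), (120, 161), (124, 94), (128, 34), (132, 1)]
dark 502 [0.0628 0.0633 0.0642 0.076  0.0766]
pale 4457 [0.076  0.0778 0.0967 0.1215 0.1274]
```

```bash
python3 -m jog '[[[0,0,0],0],[[0,0,0],0]]' 30 |grep force; python3 m.py; python3 - <<'E'
from h import *
from station import *
c=read_camera("scene"); np.savez("s15.npz",**c); cv2.imwrite("pics/s15.png",cv2.resize(c["img"][150:250,290:410,::-1],None,fx=6,fy=6,interpolation=cv2.INTER_CUBIC))
w=load("wm.npz"); cv2.imwrite("pics/w15.png",w["img"][:,:,::-1])
a=np.load("scene0.npz")
def P3(x,y,z): q=O+U*x+N*y; return [q[0],q[1],z]
for x in (.124,.131,.134,.138,.164): print(x,proj(c,P3(x,-.025,.062)),proj(c,P3(x,.025,.062)))
E
```

```text
contact_force: [-9.8, -1.2, 9.3]
[ 0.67427182 -0.07991116  0.13268451] 29.7 [-9.8 -1.2  9.3]
X hist of z~.063: [(64, 108), (68, 669), (72, 416), (76, 424), (80, 540), (84, 423), (88, 418), (92, 424), (96, 413), (100, 399), (104, 440), (108, 347), (112, 385), (116, 262), (120, 161), (124, 103), (128, 32)]
dark 532 [0.0669 0.0674 0.0686 0.0804 0.0809]
pale 4039 [0.0804 0.082  0.0992 0.1218 0.1279]
0.124 [[371.91615054 193.85530371]] [[361.45871588 185.69721084]]
0.131 [[373.55654119 192.95637289]] [[363.09066157 184.83064089]]
0.134 [[374.2575256  192.57223483]] [[363.78807346 184.46031227]]
0.138 [[375.19027507 192.06108997]] [[364.7161029  183.96752478]]
0.164 [[381.20081937 188.76732363]] [[370.6971539 180.7915618]]
```

View pics/s15.png

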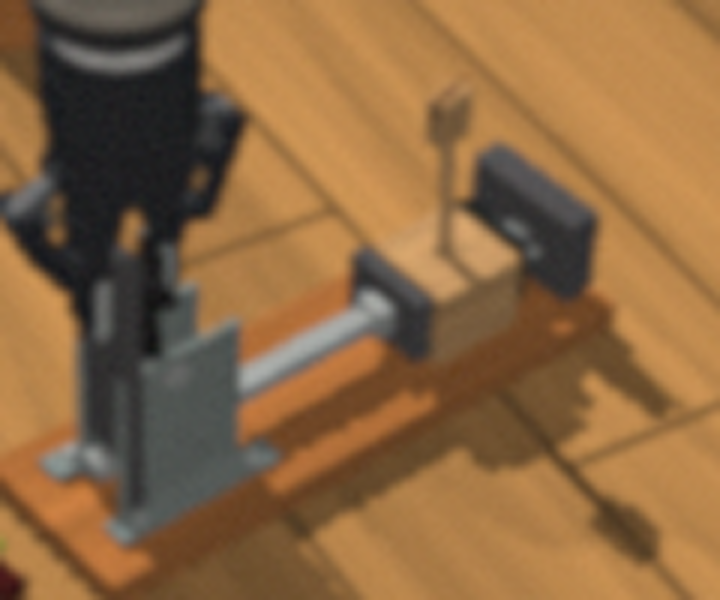

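View pics/w15.png

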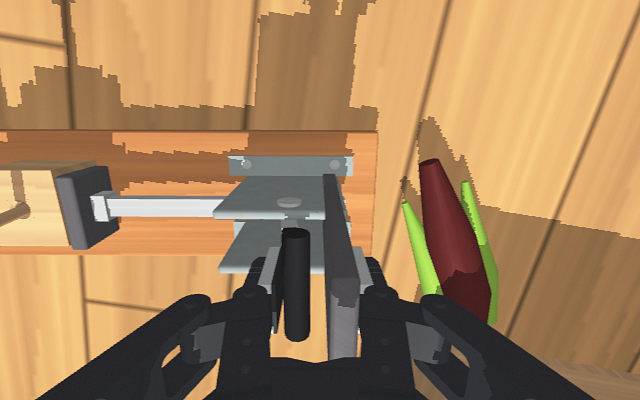

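The pad is in about 11 mm by the jaw reading (67.2 − 56). In the scene view the gap between foot and back stop has narrowed to match, and the post is upright. I'll hold for half a second and check for drift.

```bash
python3 -m jog '[[[0,0,0],0],[[0,0,0],0],[[0,0,0],0],[[0,0,0],0],[[0,0,0],0],[[0,0,0],0]]' |grep force; python3 m.py; python3 - <<'E'
from h import *
from station import *
c=read_camera("top"); cv2.imwrite("pics/top16.png",c["img"][:,:,::-1])
c=read_camera("scene"); a=load("s15.npz"); print(np.abs(c["img"].astype(int)-a["img"]).max(-1)[150:230,340:400].max())
# foot X extent (pale, z~.064) and post head from scene depth
d=c["depth"];R=cv2.Rodrigues(c["rvec"])[0]; C=-R.T@c["tvec"].ravel()
v,u=np.mgrid[0:400,0:640];P=(np.stack([(u-c["cx"])/c["fx"]*d,(v-c["cy"])/c["fy"]*d,d],-1)@R)+C
X=(P[...,:2]-O)@U;Y=(P[...,:2]-O)@N;Z=P[...,2]
m=(abs(Z-.064)<.004)&(abs(Y)<.03)&(X>.05)&(X<.15)&(c["img"].mean(-1)>110);print(m.sum(),np.percentile(X[m],[2,50,98]))
m=(Z>.14)&(Z<.175)&(X>.08)&(X<.15)&(abs(Y)<.03);print(m.sum(),X[m].mean(),Y[m].mean(),Z[m].max())
E
```

```text
contact_force: [-10.3, -1.7, 10.2]
[ 0.67429149 -0.07996177  0.13267092] 30.2 [-10.3  -1.7  10.2]
X hist of z~.063: [(64, 83), (68, 679), (72, 413), (76, 424), (80, 538), (84, 415), (88, 419), (92, 428), (96, 424), (100, 414), (104, 435), (108, 350), (112, 365), (116, 276), (120, 162), (124, 98), (128, 36)]
dark 514 [0.0672 0.0677 0.0686 0.0803 0.081 ]
pale 4041 [0.0804 0.0821 0.0992 0.1221 0.1277]
11
164 [0.08119996 0.10763389 0.13534305]
71 0.10456174280097807 -0.0011939314957221 0.1728536925404791
```

View pics/top16.png

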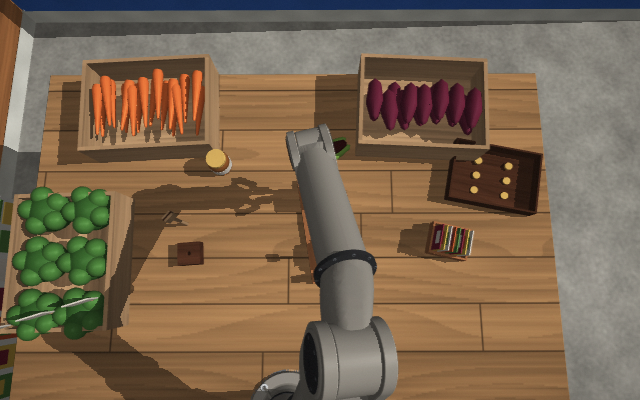

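The top view shows the jar (217,160), the seed box (450,240) and the visible end of the corn (340,148) where they were. Nothing is drifting, and the foot's far edge (135 mm) also gives about 11 mm of pad travel. Handing in.

```bash
python3 -c "
from station import *
print(hand_in()); print(get_obs()['t'])"
```

```text
the job is handed in; nothing more can be done
None
the job is handed in; nothing more can be done
```

The post stands fully home in the foot. The clamp is pumped up with the pad pushed in about 11 mm, and I handed in with the gripper still holding the trigger squeezed, at about t = 17 s of the 64 s allowed. `hand_in()` gave no verdict.

**What I did:** I gripped the 24 x 14 mm head of the post in the storage block, leaving the taller look-alike alone. I lifted the post out and lowered it into the foot's hole until it bottomed at 16 N, then let go. I squeezed the trigger against the handle three times, opening the gripper well clear in between, and kept it squeezed on the third.

**Last checks:**
- **Post:** its head top measured about 167 mm after release, which is the height expected when home. It looked upright in the final scene view.
- **Pad:** jaw advance (about 67 mm) and the foot's far edge (about 135 mm) both put the pad at about 11 mm, give or take 2 mm. Neither view shows the pad face directly.
- **Trigger:** finger opening was 30 mm, with about 10 N sideways on the tool. The half-second hold showed no drift.
- **Bystanders:** the jar and seed box stood unmoved in the final top view. Only the end of the corn was visible past the arm, but it had not moved in the wrist views.

**What disagreed:**
- The first, fast squeeze moved the jaw about 20 mm instead of the stated 13 to 14 mm, probably because it coasted. I did the later strokes slowly, in steps.
- On the later strokes the arm gave way by up to 4 mm, so they moved the jaw less than nominal.
- Just before insertion the post's tip sat about 2.5 mm off where the gripper pose put it. I corrected for that.

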